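Zero the length gauge and hold its arm at the mark

TASK

Wake and zero the length gauge's readout by pressing its round key, then its square key, then its long bar key, one at a time and fully down, before the gauge arm is moved. Then squeeze the lock button into the side of the gauge's sliding head, draw the arm out until its pointer lines up with the mark, the ridge of the small rider clamped on the scale, and finish while still holding it there, button squeezed right in, so that the turner can take off the length. Leave everything else on the bench where it is.

Things in the scene. Friction and masses are not known exactly. Their poses are not given: they have to be found in the camera images.
- gauge: Length gauge fixed on the bench: flat grey bed, 16 mm high, spanning x -46..66, y -170..170. Origin at bench level under the arm's line; z up; y the way the arm extends; x across. A dark square tube (38 mm wide, top 66 mm high) is fixed at y -165..-35; the arm slides out of it towards +y. A flat aluminium scale, ticks every 5 mm, lies along the bed at x 39..61, top 19 mm above the bench.
- slide (a joint): Extension of the sliding arm in m, 0 (home, where it starts) to 0.105 (fully out), growing towards the gauge's +y; the head sits on its outer end. At home a catch locks it until the lock button is squeezed in. A spring pulls it back with about 1.5 N (home) to 3 N (out): let go, it runs home and locks.
- head (a point): Grip point of the sliding head, an aluminium block 36 (x) x 40 (y) x 62 mm, top 80 mm above the bench. The point is 58 mm up, at the lock button's centre height, centred in y, and in x midway between the plain -x side (19.5 mm away) and the face of the fully pressed button; axes as the gauge's. Pinch along x, one finger on the plain side, one on the button. Beside it nothing is higher than 32 mm.
- lock_face (a point): Centre of the outer face of the lock button, a black block 24 mm (y) x 20 mm (z) on the +x side of the head, sticking out 9 mm at rest and 3 mm fully pressed (head plus button 45 mm wide at rest, 39 mm pressed).
- lock (a joint): Travel of the lock button in m: 0 at rest, 0.006 fully in, pressed towards the gauge's -x. A spring: starts to move at about 5 N, fully in at about 9 N. The catch frees the arm once the button is in by 3 mm; squeezed in means more than 4 mm. With the arm out, a button let go rests at about 3 mm.
- pointer (a point): Tip of the arm's thin dark pointer, which sticks out from the head's foot over the scale (+x side), 49 mm in x from the arm's line, 24.5 mm above the bench, in the middle of the head in y.
- marker: The scale mark: a small fixed brass rider on the scale, 15 x 12 mm, top 30 mm above the bench, with a 3 mm wide ridge pointing at the arm. Origin on the scale's surface under the ridge's tip; axes as the gauge's. The pointer is at the mark when both have the same y in the gauge's frame. It lies 40 to 98 mm further out than the pointer at the start; the pointer does not touch it.
- readout: Grey readout box fixed on the bench, 115 (x) x 165 (y) x 40 mm, origin at bench level under its centre. A blank screen lies on its far (+x) part; three white keys stand in a row along y, 20 mm to the near (-x) side of its middle, 50 mm apart, in any order, each in a black bezel 44 x 40 mm, its top 48 mm above the bench.
- key_round_top (a point): Centre of the top of the round key, 24 mm across; 62 mm above the bench when up. Pressed straight down.
- key_round (a joint): Travel of the round key in m, 0 up to 0.005 fully down; spring, 1.5 N to start, 5 N fully down.
- key_square_top (a point): Centre of the top of the square key, 23 x 23 mm; 62 mm above the bench when up. Pressed straight down.
- key_square (a joint): Travel of the square key in m, 0 up to 0.005 fully down; spring, 1.5 N to start, 5 N fully down.
- key_bar_top (a point): Centre of the top of the long narrow bar key, 34 mm (x) by 11 mm (y); 62 mm above the bench when up. Pressed straight down.
- key_bar (a joint): Travel of the bar key in m, 0 up to 0.005 fully down; spring, 1.5 N to start, 5 N fully down.
- drawer_knob: Bystander: a small turned wooden knob, 32 mm across, 38 mm tall; origin at the middle of its underside.
- blank: Bystander: a square wooden blank lying flat, 200 x 32 x 32 mm; origin at the middle of its underside.
- caliper: Bystander: a steel sliding caliper lying flat, 200 mm long, 9 mm high; origin on the bench in the middle of its beam, which lies along y.
- wax_jar: Bystander: a round jar, 72 mm across, 65 mm tall; origin at the middle of its underside.
- gouge: Bystander: a turning gouge with wooden handle lying flat, 400 mm long, 32 mm high; origin at the middle of its underside.
- mug: Bystander: a white mug, 80 mm across, 90 mm tall; origin at the middle of its underside.
- cork_block: Bystander: a cork sanding block 60 x 100 x 35 mm; origin at the middle of its underside.
- chuck_key: Bystander: a T-shaped steel chuck key lying flat, 110 mm, 12 mm high; origin at the middle of its cross bar (along y), its stem runs 100 mm to +x.

How it is judged (in metres and radians):
On the way, in this order (a step that is already met when the one before it is completed fails the run):
1. the round key is pressed down, alone, with the gauge arm still where it was found (value of joint key_round above 0.0035 m and value of joint each of key_square, key_bar below 0.0015 m and distance of pointer from where it was at the start of the episode below 0.004 m), for 0.05 s.
2. the square key is pressed down, alone, with the gauge arm still where it was found (value of joint key_square above 0.0035 m and value of joint each of key_round, key_bar below 0.0015 m and distance of pointer from where it was at the start of the episode below 0.004 m), for 0.05 s.
3. the bar key is pressed down, alone, with the gauge arm still where it was found (value of joint key_bar above 0.0035 m and value of joint each of key_round, key_square below 0.0015 m and distance of pointer from where it was at the start of the episode below 0.004 m), for 0.05 s.
4. the lock button on the head is squeezed in between the fingers, the keys let go (value of joint lock above 0.004 m and contact force between the fingers and gauge above 3 N and value of joint each of key_round, key_square, key_bar below 0.0015 m), for 0.1 s.
At the end, for the whole second after the job is handed in: The gauge's pointer is within 3 mm of the mark along the scale and at rest, the lock button is squeezed in by more than 4 mm, the fingers grip the head with more than 3 N, all three keys are up, and no bystander has been moved more than 25 mm. The robot is still holding the head (all of step 4 and y of pointer in the frame of marker between -0.003 and 0.003 m and velocity of joint slide between -0.01 and 0.01 m/s and not (distance of any of drawer_knob, blank, caliper, wax_jar, gouge, mug, cork_block, chuck_key from where it was at the start of the episode above 0.025 m)); the arm keeps its last pose, push and grip.
It fails at once if two readout keys pressed at the same time (value of joint each of key_round, key_square above 0.0025 m or value of joint each of key_square, key_bar above 0.0025 m or value of joint each of key_round, key_bar above 0.0025 m).
It fails at once if a bystander pushed more than 25 mm from its place or (the upright ones) knocked over (distance of any of drawer_knob, blank, caliper, wax_jar, gouge, mug, cork_block, chuck_key from where it was at the start of the episode above 0.025 m or angle between any of drawer_knob, wax_jar, mug's own z axis and vertical above 0.5 rad).
It also fails if it takes over 58 s, if anything falls off the work surface, if the arm or the gripper's body presses on something with over 40 N, if the wrist force passes 120 N, or if a joint passes its speed limit or range.

ROBOT

A 6-joint arm with a two-finger parallel gripper is mounted at the origin on the work surface. World frame = base frame: x ahead of the robot, y to its left, z up, the work surface at z = 0. Lengths are in m, angles in degrees, forces in N, time in s.
With the tool pointing down it reaches from about 0.4 to 0.825 m from the base axis. Payload 7 kg.
Tool frame: the origin (TCP) lies midway between the tips of the shut fingers; the grasp point (between the pads) lies ctrl.tcp_to_grasp behind it (ctrl.tcp_to_grasp is the distance from the TCP to the grasp point, in m); y points along the fingers, z is the direction in which the jaws open and shut, and the axes are right-handed (so a half turn about y gives the same grasp; the last joint's range is limited). The gripper opens to 88 mm and grips with 3 to 60 N. Pads are 19 mm wide; open, the fingers measure 130 mm over their backs; the gripper's body (78 mm by 193 mm) begins 47 mm behind the grasp point.
Start: joints at [-49.269, 20.546, 0.682, 0, -70.136, -16.507], TCP at [0.277, -0.616, 0.227] pointing down, gripper open.
Joint ranges: [-176.03, 176.03], [-82.01, 121.73], [-58.28, 71.71], [-173.87, 95.51], [-174.79, -0.11], [-173.66, 173.66]. Speed limits (degrees/s): [136.94, 136.94, 172.46, 180, 180, 180].

INTERFACE

Orientations are given as [roll, pitch, yaw] about the fixed x, y, z axes, in that order (R = Rz(yaw) Ry(pitch) Rx(roll)).
In Python, from plant import ctrl, snapshot, silhouettes gives the robot as it stands.
- The arm moves only by the shell command python3 -m pendant 'ROWS'. ROWS is JSON, a list that holds one entry, the list of rows, each a list of 7 numbers: the shift along the tool's x, y, z in cm, then the turn, a rotation vector about the tool's x, y, z in degrees, then the opening, from 0 (shut) to 1 (fully open). In form: [[[x, y, z, rx, ry, rz, hand], ...]]. A call has 1 to 12 rows; each row shifts and turns the commanded pose from where the row before left it, along the tool's axes as they then stand; what a row does not reach is not made up. A row lasts 1/12 s, in which the tool goes at most 41.7 mm and 7.16 degrees, less where a joint would pass 70% of its speed; a pose out of reach is approached as far as the arm can. A call with a gripper value outside its range is refused whole. The fingers move at their own pace and stop on an object; the grip force is fixed at half the most. Time passes only in rows, so rows that do not move let the fingers close. It gives the time, the measured TCP pose, the force and the opening at its end, in the units of the state.
- ctrl.get_obs(): the state, without advancing time (a new reading comes with each control period).
- snapshot(name): name is "scene" or "top" or "wrist"; returns a dict with "image" (480x640x3 uint8, red, green, blue), "camera_matrix" (3x3 intrinsics, pixels), "eye" and "orientation" of the camera in the world; the wrist camera has in their place "mount" (4x4, takes a point from camera to tool coordinates, whose origin is the TCP and whose axes are the tool frame's). Camera axes: x right, y down, z forward; pixel columns grow to the right and rows downward; lengths in m; the calibration is good to about 2 mm. A picture is of the moment at which its call begins: read the wrist's pose just before it. There is no depth.
- ctrl.close_job(): hands the job in, once; it reports no verdict.
Trained networks look in a picture, given as the dict that the camera call returned (one of the last four; its "shot" number tells which), for a name from the list of things; names that differ only in an ending like _2 or _b are one class to them, and where a whole thing is asked for, a point or a joint stands for the part that bears it (a point fixed in the world has none). Each returns a list of dicts, best first, with "confidence" (0 to 1); they miss things now and then, are a little off and sometimes report something else, mostly with a low value. They report only what shows in the picture. A call takes as long as a camera call.
- silhouettes(picture, thing): "mask" (480x640 bool, what is visible of it) and "bbox" ([left, top, width, height] in pixels, round what is visible of it).
The state is a dict: "clock": time; "joint_pos": joint angles; "qvel": joint speeds; "tau": joint torques, N m; "tool_pos": TCP position; "orientation": TCP orientation; "force": force on the tool from outside, world axes, zero at the start; "moment": the same for the moment, N m; "opening": finger opening in m.
Only numpy, scipy, OpenCV 4.12 (cv2) and the standard library are available. Lean on these libraries where they do the work, as an engineer would, in place of code of your own. Each camera call takes 0.05 s, during which the arm holds its last target.

## Working session

There is one attempt and no reset: what is moved stays moved. The work goes in short steps, Python scripts to look and compute and a shell command to move; the robot and the scene stay as the last step left them, time stands still between calls to the robot, and variables do not carry over. Pictures are saved under pics/ and viewed, and the job is handed in when it is done.

```bash
mkdir -p pics; ls; python3 - <<'E'
from plant import ctrl, snapshot, silhouettes
import cv2, numpy as np
o=ctrl.get_obs(); print(o, ctrl.tcp_to_grasp)
for n in ["scene","top"]:
    s=snapshot(n); cv2.imwrite(f"pics/{n}0.png",s["image"][:,:,::-1]); print(n,s["camera_matrix"],s["eye"],s["orientation"],s["shot"])
E
```

```text
pics
{'clock': 0.0, 'joint_pos': array([-4.92673715e+01,  2.05918983e+01,  6.32029073e-01, -1.88251927e-02,
       -7.01344183e+01, -1.65072339e+01]), 'qvel': array([-0.03246018, -0.0974878 ,  0.03414932, -0.05485301, -0.11042119,
       -0.00870754]), 'tau': array([-7.67969177e-04, -5.82716739e+01,  2.93037021e+01,  6.99683726e+00,
        6.79407429e-03, -1.33301578e-04]), 'tool_pos': array([ 0.27673892, -0.6151221 ,  0.22560827]), 'orientation': array([-8.99045700e+01,  9.82570292e-03,  2.42189911e+01]), 'force': array([-0.04407066,  0.02490312, -0.68560063]), 'moment': array([-0.03025609, -0.00305162, -0.00792352]), 'opening': 0.08774508445694819} 0.0188
scene [[545.69623868   0.         328.71234814]
 [  0.         545.69623868 245.06408834]
 [  0.           0.           1.        ]] [ 1.57741486 -0.20460843  0.91821958] [-130.11450607    0.41887938   78.51338559] 1
top [[448.71529718   0.         316.89403697]
 [  0.         448.71529718 234.39105081]
 [  0.           0.           1.        ]] [ 0.38849463 -0.01757008  1.13057836] [-168.37673564    0.18082951  -82.6386492 ] 2
```

View pics/scene0.png

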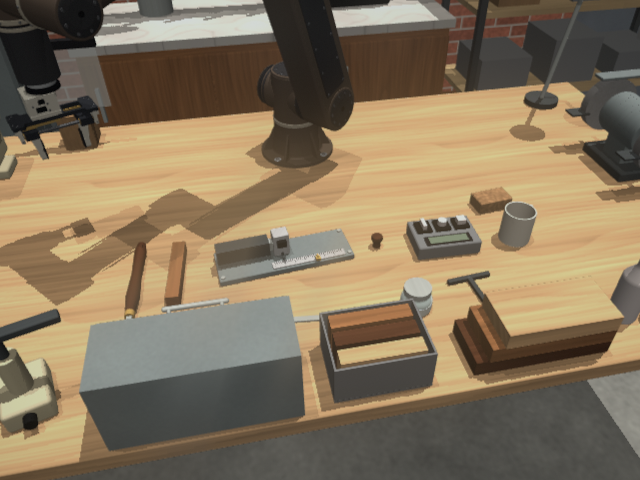

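View pics/top0.png

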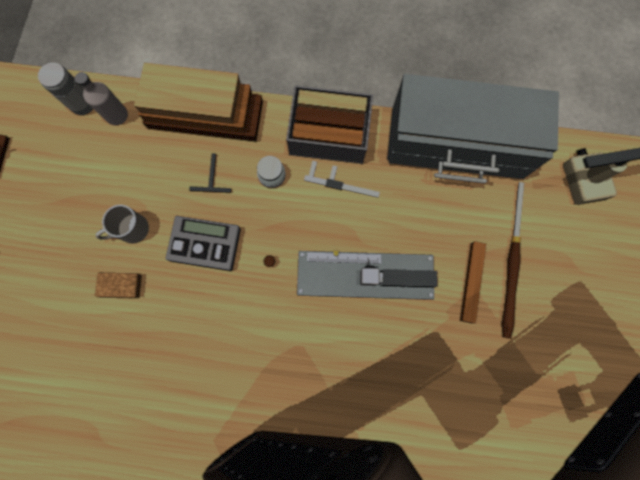

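```bash
cat > h.py <<'E'
from plant import ctrl, snapshot, silhouettes
import cv2, numpy as np
from scipy.spatial.transform import Rotation as R
def cam(s,obs=None):
    K=np.array(s["camera_matrix"])
    if "mount" in s:
        T=np.eye(4);T[:3,:3]=R.from_euler('xyz',obs["orientation"],degrees=True).as_matrix();T[:3,3]=obs["tool_pos"]
        T=T@np.array(s["mount"]); return K,T[:3,:3],T[:3,3]
    return K,R.from_euler('xyz',s["orientation"],degrees=True).as_matrix(),np.array(s["eye"])
def plane(c,uv,z):
    K,Rm,e=c; d=Rm@np.linalg.inv(K)@np.array([uv[0],uv[1],1.]); return e+d*(z-e[2])/d[2]
def proj(c,p):
    K,Rm,e=c; q=K@Rm.T@(np.array(p)-e); return q[:2]/q[2]
def cen(m):
    ys,xs=np.nonzero(m); return xs.mean(),ys.mean()
E
python3 - <<'E'
from h import *
for n in ["scene","top"]:
    s=snapshot(n);c=cam(s)
    for t,z in [("gauge",.016),("head",.06),("lock_face",.058),("marker",.025),("pointer",.0245),("readout",.04),("key_round_top",.062),("key_square_top",.062),("key_bar_top",.062),("drawer_knob",.02),("blank",.016),("caliper",.005),("wax_jar",.03),("gouge",.016),("mug",.045),("cork_block",.02),("chuck_key",.006)]:
        r=silhouettes(s,t)
        for d in r[:2]: 
            u=cen(d["mask"]); print(n,t,round(d["confidence"],2),d["bbox"],np.round(u,1),plane(c,u,z).round(3))
E
```

```text
scene gauge 0.71 [497.2, 204.6, 37.4, 44.3] [516.7 223.8] [0.545 0.513 0.016]
scene gauge 0.66 [214.6, 230.8, 138.3, 58.0] [277.1 254.6] [ 0.536 -0.132  0.016]
scene head 0.79 [269.9, 227.2, 19.1, 35.4] [279.1 242.2] [ 0.542 -0.125  0.06 ]
scene lock_face 0.74 [418.4, 218.7, 6.9, 10.6] [422.7 224. ] [0.544 0.244 0.058]
scene lock_face 0.45 [270.8, 225.9, 19.9, 35.8] [279.4 241.8] [ 0.538 -0.124  0.058]
scene marker 0.54 [270.0, 229.7, 17.9, 34.6] [279.2 242. ] [ 0.499 -0.121  0.025]
scene pointer 0.59 [269.2, 228.2, 22.6, 30.1] [279.4 241.5] [ 0.497 -0.121  0.024]
scene readout 0.79 [408.7, 216.5, 68.2, 47.0] [443.5 242.8] [0.606 0.28  0.04 ]
scene readout 0.34 [401.6, 278.1, 29.6, 38.2] [418.1 293.8] [0.764 0.16  0.04 ]
scene key_round_top 0.41 [437.4, 217.2, 6.5, 10.7] [441.2 222. ] [0.55  0.291 0.062]
scene key_round_top 0.33 [294.9, 314.2, 24.5, 8.8] [306.3 318.9] [ 0.806 -0.102  0.062]
scene key_square_top 0.61 [454.4, 218.7, 9.5, 6.0] [459.6 220. ] [0.552 0.34  0.062]
scene key_bar_top 0.42 [421.3, 218.4, 5.8, 12.7] [422.7 224.2] [0.549 0.242 0.062]
scene blank 0.67 [165.1, 241
[... 1823 characters left out ...]
.6 [265.1, 252.3, 10.4, 13.3] [268.6 260.7] [0.533 0.126 0.02 ]
top blank 0.65 [456.3, 246.9, 27.6, 74.1] [472.3 282.1] [ 0.545 -0.382  0.016]
top caliper 0.91 [303.3, 161.7, 75.2, 34.8] [336.  182.4] [ 0.762 -0.016  0.005]
top gouge 0.85 [502.6, 183.2, 20.3, 158.3] [512.3 271. ] [ 0.585 -0.479  0.016]
top mug 0.66 [96.3, 208.3, 51.9, 37.5] [123.2 224.4] [0.573 0.495 0.045]
top cork_block 0.95 [93.0, 272.4, 46.8, 26.3] [117.6 285.1] [0.425 0.488 0.02 ]
top cork_block 0.63 [263.7, 251.6, 10.7, 14.3] [268.4 260.6] [0.533 0.127 0.02 ]
top chuck_key 0.92 [188.3, 153.9, 43.8, 41.7] [209.8 180.3] [0.725 0.313 0.006]
top chuck_key 0.16 [304.8, 162.1, 73.3, 34.4] [337.4 183. ] [ 0.761 -0.02   0.006]
```

```bash
python3 - <<'E'
from h import *
s=snapshot("top");t=s["image"][:,:,::-1]
a=cv2.resize(t[205:275,155:245],None,fx=6,fy=6,interpolation=cv2.INTER_CUBIC)
b=cv2.resize(t[240:305,290:445],None,fx=5,fy=5,interpolation=cv2.INTER_CUBIC)
cv2.imwrite("pics/a.png",a);cv2.imwrite("pics/b.png",b)
E
```

```text
(no output)
```

View pics/a.png

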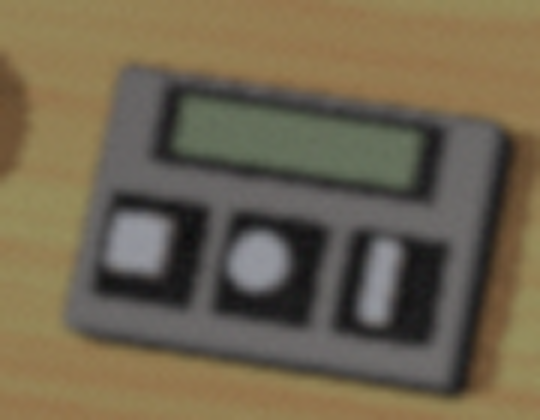

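View pics/b.png

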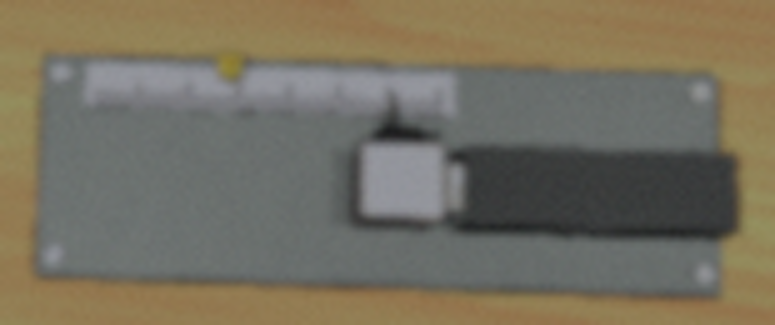

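```bash
python3 - <<'E'
from h import *
s=snapshot("top");c=cam(s)
f=lambda u,v,k,x0,y0:((u+.5)/k-.5+x0,(v+.5)/k-.5+y0)
for n,u,v in [("sq",138,242),("ro",258,262),("bar",380,282)]: print(n,plane(c,f(u,v,6,155,205),.062).round(4))
P=[plane(c,f(u,v,5,290,240),.016)[:2] for u,v in [(45,57),(720,75),(715,293),(38,273)]]
print(np.round(P,4)); 
L=[(.066,.17),(.066,-.17),(-.046,-.17),(-.046,.17)]
M,_=cv2.estimateAffinePartial2D(np.float32(L),np.float32(P)); print(M, np.hypot(M[0,0],M[1,0]),np.degrees(np.arctan2(M[1,0],M[0,0])))
print("mark",plane(c,f(231,70,5,290,240),.028),"ptr",plane(c,f(392,103,5,290,240),.0245))
print("head top",plane(c,f(402,181,5,290,240),.080))
E
```

```text
sq [0.5372 0.3453 0.062 ]
ro [0.5353 0.2957 0.062 ]
bar [0.5336 0.2455 0.062 ]
[[ 0.5672  0.0555]
 [ 0.6014 -0.282 ]
 [ 0.4927 -0.2878]
 [ 0.4597  0.0442]]
[[ 0.98259011 -0.09654318  0.52042766]
 [ 0.09654318  0.98259011 -0.11847672]] 0.9873215822849564 5.611515049593081
mark [ 0.57060738 -0.03793287  0.028     ] ptr [ 0.5649134 -0.1193788  0.0245   ]
head top [ 0.51994584 -0.12280954  0.08      ]
```

```bash
python3 -m pendant '[[[2,0,1,0,0,0,0],[3,0,1.6,0,0,0,0],[3,0,1.6,0,0,0,0],[3,0,1.6,0,0,0,0],[3,0,1.6,0,0,0,0],[3,0,1.6,0,0,0,0],[3,0,1.6,0,0,0,0],[3,0,1.6,0,0,0,0],[3,0,1.6,0,0,0,0],[3,0,1.6,0,0,0,0],[3,0,1.6,0,0,0,0],[3,0,1.6,0,0,0,0]]]'
```

```text
clock: 3.0
tool_pos: [0.5207, -0.3008, 0.2269]
orientation: [-90.0, -0.0, 24.2]
force: [0.5, -0.9, 0.5]
opening: 0.0131
```

```bash
python3 -m pendant '[[[0,0,0,0,-7,0,0],[0,0,0,0,-7,0,0],[0,0,0,0,-7,0,0],[0,0,0,0,-7,0,0],[0,0,0,0,-7,0,0],[0,0,0,0,-7,0,0],[0,0,0,0,-7,0,0],[0,0,0,0,-7,0,0],[0,0,0,0,-7,0,0],[0,0,0,0,-7,0,0],[0,0,0,0,-1.4,0,0],[0,0,0,0,0,0,0]]]'
```

```text
clock: 4.0
tool_pos: [0.5198, -0.3023, 0.2266]
orientation: [-90.0, 0.0, 95.5]
force: [0.3, 0.2, -0.0]
opening: 0.0001
```

```bash
python3 -m pendant '[[[2,0,-0.4,0,0,0,0],[3.3,0,-0.4,0,0,0,0],[3.3,0,-0.4,0,0,0,0],[3.3,0,-0.4,0,0,0,0],[3.3,0,-0.4,0,0,0,0],[3.3,0,-0.4,0,0,0,0],[3.3,0,-0.4,0,0,0,0],[3.3,0,-0.4,0,0,0,0],[3.3,0,-0.4,0,0,0,0],[3.3,0,-0.4,0,0,0,0],[3.3,0,-0.4,0,0,0,0],[3.3,0,-0.4,0,0,0,0]]]'
python3 -m pendant '[[[3.3,0,-0.4,0,0,0,0],[3.3,0,-0.4,0,0,0,0],[3.3,0,-0.4,0,0,0,0],[3.3,0,-0.4,0,0,0,0],[3.3,0,-0.4,0,0,0,0],[3.3,2,-0.4,0,0,0,0],[1.2,3,0,0,0,0,0],[0,3,0,0,0,0,0],[0,0,0,0,0,0,0]]]'
python3 - <<'E'
from h import *
o=ctrl.get_obs();s=snapshot("wrist");c=cam(s,o);cv2.imwrite("pics/w1.png",s["image"][:,:,::-1]);print(o["tool_pos"],o["orientation"],s["mount"])
for t in ["key_round_top","key_square_top","key_bar_top"]:
    for d in silhouettes(s,t)[:2]:
        u=cen(d["mask"]);print(t,d["confidence"],u,d["bbox"],plane(c,u,.062).round(4))
print(proj(c,o["tool_pos"]))
E
```

```text
clock: 5.0
tool_pos: [0.5298, 0.0852, 0.2269]
orientation: [-90.0, -0.0, 95.4]
force: [0.6, 0.4, 0.5]
opening: 0.0006
clock: 5.75
tool_pos: [0.53, 0.2937, 0.1403]
orientation: [-89.5, 0.3, 95.4]
force: [-1.5, -1.2, -1.1]
opening: 0.0005
[0.5300033  0.29370437 0.14032016] [-89.52063506   0.27979662  95.43067749] [[ 2.07787586e-04  9.61851900e-01  2.73570609e-01 -7.36264569e-02]
 [-3.26270054e-04 -2.73570536e-01  9.61851889e-01 -1.58561011e-01]
 [ 9.99999925e-01 -2.89118779e-04  2.56978910e-04 -1.47490306e-03]
 [ 0.00000000e+00  0.00000000e+00  0.00000000e+00  1.00000000e+00]]
key_round_top 0.58 (np.float64(298.46820809248555), np.float64(248.4344894026975)) [279.3, 226.8, 36.8, 43.4] [0.5385 0.2948 0.062 ]
key_bar_top 0.78 (np.float64(307.680981595092), np.float64(175.34151329243355)) [280.5, 162.6, 51.0, 26.5] [0.5368 0.2461 0.062 ]
[313.22623132 297.41026257]
```

View pics/w1.png

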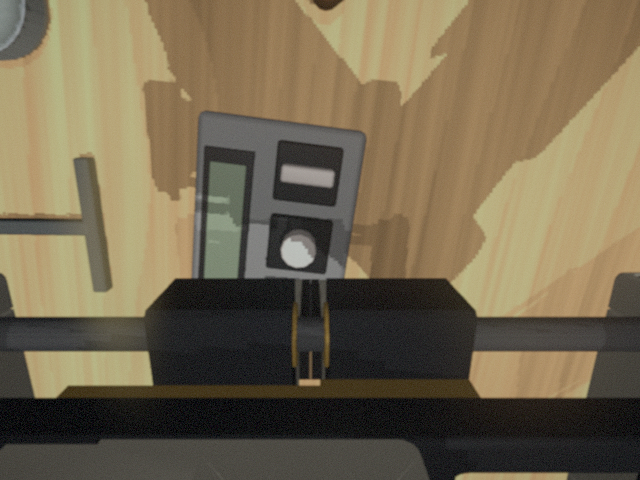

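```bash
python3 -m pendant '[[[0.1,0,-0.7,0,0,0,0],[0,2,0,0,0,0,0],[0,2,0,0,0,0,0],[0,2,0,0,0,0,0],[0,1,0,0,0,0,0],[0,0,0,0,0,0,0],[0,0,0,0,0,0,0],[0,0,0,0,0,0,0]]]'
```

```text
clock: 6.62
tool_pos: [0.5413, 0.2972, 0.0783]
orientation: [-90.1, -0.1, 95.6]
force: [-0.3, 0.2, -0.1]
opening: 0.0004
```

```bash
python3 -m pendant '[[[-0.1,0.7,0.4,0,0,0,0],[0,0.7,0,0,0,0,0],[0,0.4,0,0,0,0,0],[0,0.3,0,0,0,0,0],[0,0,0,0,0,0,0],[0,0,0,0,0,0,0],[0,0,0,0,0,0,0]]]'
```

```text
clock: 7.2
tool_pos: [0.5363, 0.2954, 0.0571]
orientation: [-90.0, -0.0, 95.7]
force: [-5.7, -0.5, 15.9]
opening: 0.0006
```

```bash
python3 -m pendant '[[[0,-1.5,0,0,0,0,0],[0,-1.5,0,0,0,0,0],[2,0,-0.3,0,0,0,0],[3,0,-0.4,0,0,0,0],[0,0,0,0,0,0,0],[0,0,0,0,0,0,0],[0,0,0,0,0,0,0],[0,0,0,0,0,0,0]]]'
```

```text
clock: 7.87
tool_pos: [0.538, 0.3449, 0.0851]
orientation: [-89.9, 0.0, 95.6]
force: [0.5, -0.1, 0.2]
opening: 0.0004
```

```bash
python3 -m pendant '[[[0,1,0,0,0,0,0],[0,1,0,0,0,0,0],[0,0.5,0,0,0,0,0],[0,0.35,0,0,0,0,0],[0,0,0,0,0,0,0],[0,0,0,0,0,0,0],[0,0,0,0,0,0,0]]]'
```

```text
clock: 8.45
tool_pos: [0.538, 0.3448, 0.0573]
orientation: [-90.0, 0.1, 95.6]
force: [-3.6, -2.5, 7.6]
opening: 0.0004
```

```bash
python3 -m pendant '[[[0,0.1,0,0,0,0,0],[0,0,0,0,0,0,0],[0,-1.5,0,0,0,0,0],[0,-1.5,0,0,0,0,0],[-2.6,0,0.3,0,0,0,0],[-3.6,0,0.4,0,0,0,0],[-3.6,0,0.5,0,0,0,0],[0,0,0,0,0,0,0],[0,0,0,0,0,0,0],[0,0,0,0,0,0,0],[0,0,0,0,0,0,0]]]'
```

```text
clock: 9.37
tool_pos: [0.5363, 0.2474, 0.0859]
orientation: [-90.0, -0.0, 95.6]
force: [0.3, 0.4, 0.6]
opening: 0.0002
```

```bash
python3 -m pendant '[[[-0.17,1,0.05,0,0,0,0],[0,1,0,0,0,0,0],[0,0.5,0,0,0,0,0],[0,0.4,0,0,0,0,0],[0,0.05,0,0,0,0,0],[0,0,0,0,0,0,0],[0,0,0,0,0,0,0]]]'
```

```text
clock: 9.95
tool_pos: [0.5352, 0.2454, 0.0571]
orientation: [-90.0, 0.0, 95.7]
force: [-7.2, 0.1, 13.0]
opening: 0.0004
```

```bash
python3 -m pendant '[[[0,-2.5,0,0,0,0,0],[0,-3.5,0,0,0,0,0],[-2,-3,0.3,0,0,0,1],[-3.3,-3,0.47,0,0,0,1],[-3.3,0,0.47,0,0,0,1],[-3.3,0,0.47,0,0,0,1],[-3.3,0,0.47,0,0,0,1],[-3.3,0,0.47,0,0,0,1],[-3.3,0,0.47,0,0,0,1],[-3.3,0,0.47,0,0,0,1],[-3.3,0,0.47,0,0,0,1],[-3.3,0,0.47,0,0,0,1]]]'
python3 -m pendant '[[[-3.3,0,0.47,0,0,0,1],[-3.3,0,0.4,0,0,0,1],[-1.4,0,0,0,0,0,1],[0,0,0,0,0,0,1],[0,0,0,0,0,0,1],[0,0,0,0,0,0,1],[0,0,0,0,0,0,1],[0,0,0,0,0,0,1],[0,0,0,0,0,0,1],[0,0,0,0,0,0,1]]]'
python3 - <<'E'
from h import *
o=ctrl.get_obs();s=snapshot("wrist");c=cam(s,o);cv2.imwrite("pics/w2.png",s["image"][:,:,::-1]);print(o["tool_pos"],o["orientation"])
np.savez("w2.npz",K=c[0],R=c[1],e=c[2])
for t,z in [("head",.08),("lock_face",.058),("marker",.03),("pointer",.0245),("gauge",.016)]:
    for d in silhouettes(s,t)[:2]:
        u=cen(d["mask"]);print(t,d["confidence"],u,d["bbox"],plane(c,u,z).round(4))
E
```

```text
clock: 10.95
tool_pos: [0.5213, -0.0737, 0.1739]
orientation: [-90.0, 0.0, 95.7]
force: [1.6, -0.1, -0.1]
opening: 0.0619
clock: 11.78
tool_pos: [0.5211, -0.1522, 0.1745]
orientation: [-90.0, -0.0, 95.7]
force: [-0.1, -0.3, -0.3]
opening: 0.0877
[ 0.52109428 -0.15222231  0.17449233] [-9.00073221e+01 -1.11108507e-03  9.56865246e+01]
head 0.67 (np.float64(301.2395663956639), np.float64(268.7528455284553)) [252.3, 236.1, 79.0, 69.4] [ 0.5268 -0.1303  0.08  ]
lock_face 0.59 (np.float64(275.3527696793003), np.float64(269.7930029154519)) [269.4, 251.5, 11.3, 33.7] [ 0.5468 -0.1192  0.058 ]
pointer 0.77 (np.float64(301.1096036179835), np.float64(268.3439744612929)) [251.9, 236.0, 78.7, 66.5] [ 0.5263 -0.1098  0.0245]
pointer 0.39 (np.float64(275.81904761904764), np.float64(268.87301587301585)) [271.9, 250.6, 11.3, 38.5] [ 0.5485 -0.1071  0.0245]
gauge 0.77 (np.float64(294.3770175616689), np.float64(197.90191351131864)) [218.4, 44.0, 144.8, 354.7] [ 0.5379 -0.1703  0.016 ]
```

View pics/w2.png

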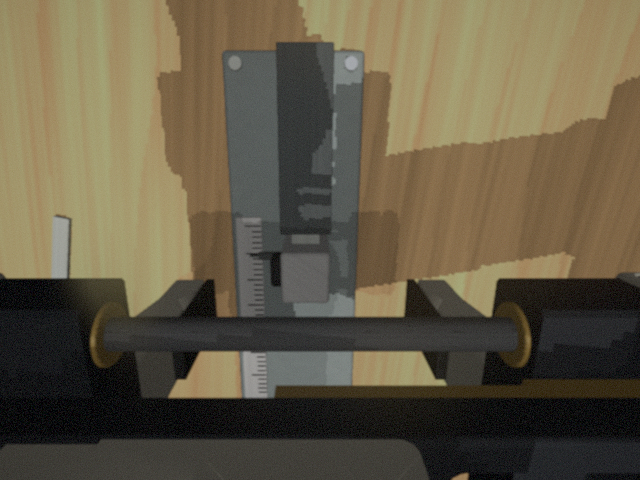

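```bash
python3 -m pendant '[[[3,0,0,0,0,0,1],[3,0,0,0,0,0,1],[3,0,0,0,0,0,1],[0,2,0,0,0,0,1],[0,2,0,0,0,0,1],[0,0,0,0,0,0,1],[0,0,0,0,0,0,1],[0,0,0,0,0,0,1],[0,0,0,0,0,0,1],[0,0,0,0,0,0,1]]]'
python3 - <<'E'
from h import *
o=ctrl.get_obs();s=snapshot("wrist");c=cam(s,o);im=s["image"][:,:,::-1];cv2.imwrite("pics/w3.png",im);print(o["tool_pos"],o["orientation"])
np.savez("w3.npz",K=c[0],R=c[1],e=c[2])
cv2.imwrite("pics/w3z.png",cv2.resize(im[60:300,160:400],None,fx=2.5,fy=2.5,interpolation=cv2.INTER_CUBIC))
for t,z in [("head",.08),("lock_face",.058),("marker",.03),("pointer",.0245)]:
    for d in silhouettes(s,t)[:2]:
        u=cen(d["mask"]);print(t,d["confidence"],u,d["bbox"],plane(c,u,z).round(4))
E
```

```text
clock: 12.92
tool_pos: [0.5128, -0.0635, 0.1355]
orientation: [-90.1, -0.0, 95.6]
force: [-0.4, 0.3, 0.6]
opening: 0.0876
[ 0.51282988 -0.06351567  0.13545547] [-9.00941997e+01 -2.16044994e-03  9.55967669e+01]
head 0.75 (np.float64(299.90899635985437), np.float64(151.43075056335587)) [236.0, 106.4, 102.8, 87.8] [ 0.5262 -0.1261  0.08  ]
lock_face 0.87 (np.float64(266.6471663619744), np.float64(155.90676416819014)) [260.4, 136.1, 14.4, 40.1] [ 0.5471 -0.1202  0.058 ]
marker 0.6 (np.float64(228.19631901840492), np.float64(260.5644171779141)) [220.3, 251.9, 20.3, 18.8] [ 0.5739 -0.0386  0.03  ]
pointer 0.81 (np.float64(299.9085862966175), np.float64(151.37085862966174)) [238.5, 105.4, 98.3, 86.9] [ 0.5275 -0.1233  0.0245]
```

View pics/w3.png

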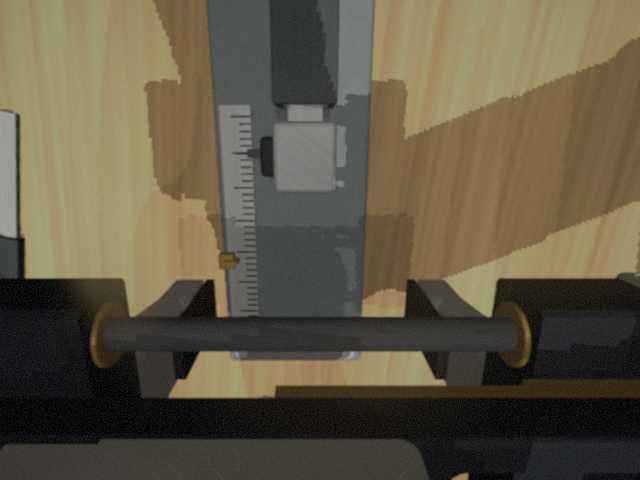

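View pics/w3z.png

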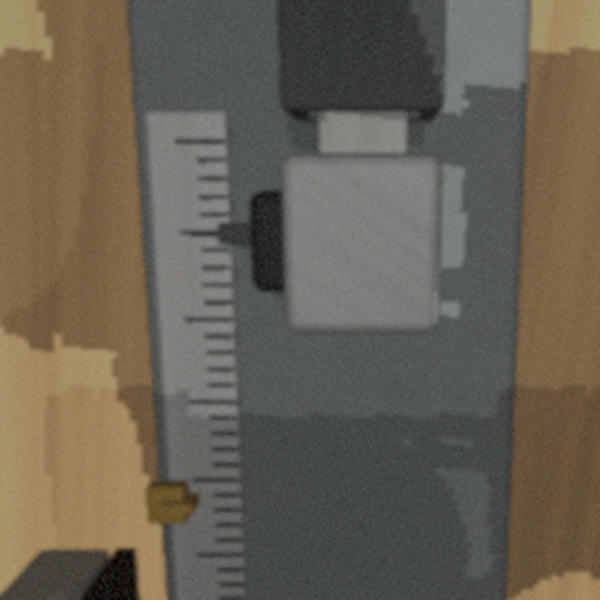

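```bash
python3 - <<'E'
from h import *
d=np.load("w3.npz");c=(d["K"],d["R"],d["e"]); print(c[2])
f=lambda u,v:((u+.5)/2.5-.5+160,(v+.5)/2.5-.5+60)
g=lambda u,v,z:plane(c,f(u,v),z)
a=np.radians(5.6)
# yaw from scale left edge & bed edges & ticks
for n,p,q,z in [("scale",(146,113),(173,585),.019),("scaleR",(226,113),(245,590),.019),("bedR",(528,60),(508,560),.016),("head",(283,160),(291,325),.08),("headR",(440,160),(437,322),.08)]:
    A,B=g(*p,z),g(*q,z); D=B-A; print(n,A.round(4),B.round(4),np.degrees(np.arctan2(-D[0],D[1])))
print([g(u,v,.019).round(4)[:2].tolist() for u,v in [(176,141),(188,320),(190,408),(192,480),(200,553)]])
tip=g(200,233,.0245); print("ptr",tip)
r=g(196,500,.03);r2=g(196,500,.019); print("ridge",r,r2)
hc=np.mean([g(*p,.08) for p in [(285,157),(440,157),(291,327),(438,327)]],0);print("headtop",hc)
E
```

```text
[ 0.52122412 -0.13668035  0.29400054]
scale [ 0.5874 -0.149   0.019 ] [ 0.5745 -0.0064  0.019 ] 5.174324927904542
scaleR [ 0.5651 -0.1512  0.019 ] [ 0.5513 -0.0069  0.019 ] 5.470084890938473
bedR [ 0.4827 -0.1734  0.016 ] [ 0.4679 -0.0243  0.016 ] 5.684417324632891
head [ 0.5424 -0.1394  0.08  ] [ 0.538  -0.1033  0.08  ] 6.919646840098984
headR [ 0.508  -0.1428  0.08  ] [ 0.5045 -0.1072  0.08  ] 5.553869342923609
[[0.5788, -0.1424], [0.5733, -0.0922], [0.5715, -0.0655], [0.5699, -0.0425], [0.5663, -0.0183]]
ptr [ 0.56989408 -0.11813262  0.0245    ]
ridge [ 0.56652174 -0.04004503  0.03      ] [ 0.56840913 -0.03601857  0.019     ]
headtop [ 0.52302894 -0.12310536  0.08      ]
```

```bash
python3 -m pendant '[[[2.5,0,0,0,0,0,1],[3,0,0,0,0,0,1],[3,0,0,0,0,0,1],[1,2,0,0,0,0,1],[0,1.5,0,0,0,0,1],[0,0,0,0,0,0,1],[0,0,0,0,0,0,1],[0,0,0,0,0,0,1],[0,0,0,0,0,0,1],[0,0,0,0,0,0,1]]]'
python3 - <<'E'
from h import *
o=ctrl.get_obs();s=snapshot("wrist");c=cam(s,o);im=s["image"][:,:,::-1];cv2.imwrite("pics/w4.png",im);print(o["tool_pos"],o["orientation"],c[2])
np.savez("w4.npz",K=c[0],R=c[1],e=c[2])
cv2.imwrite("pics/w4z.png",cv2.resize(im[0:200,160:360],None,fx=3,fy=3,interpolation=cv2.INTER_CUBIC))
E
```

```text
clock: 14.0
tool_pos: [0.5034, 0.031, 0.1003]
orientation: [-90.1, -0.0, 95.6]
force: [-0.0, 0.8, -0.4]
opening: 0.0876
[0.50341043 0.03101623 0.10029094] [-9.00779557e+01 -2.15988389e-02  9.55837902e+01] [ 0.51183791 -0.04219916  0.258811  ]
```

View pics/w4z.png

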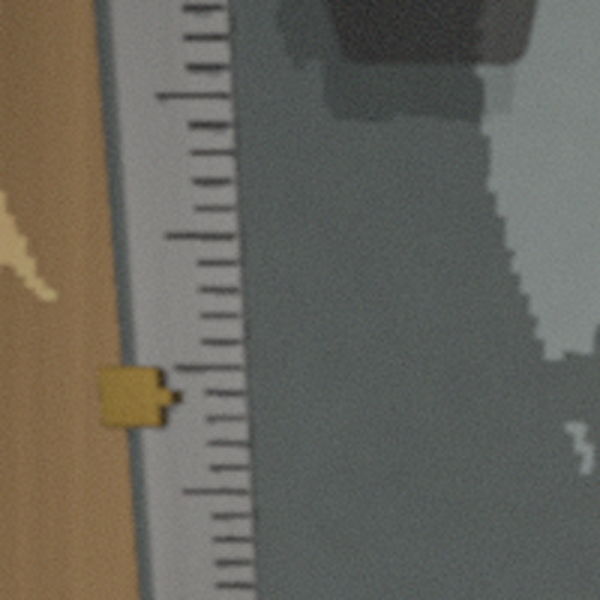

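```bash
python3 - <<'E'
from h import *
a=np.radians(5.6);ey=np.array([-np.sin(a),np.cos(a),0])
d=np.load("w4.npz");c=(d["K"],d["R"],d["e"])
g=lambda u,v,z:plane(c,((u+.5)/3-.5+160,(v+.5)/3-.5),z)
for z in (.019,.025,.03): p=g(174,398,z);print("ridge",z,p.round(4),(p@ey).round(4))
print("ticks",[(g(u,v,.019)@ey).round(4) for u,v in [(175,97),(185,236),(195,370),(205,492)]])
d=np.load("w3.npz");c3=(d["K"],d["R"],d["e"])
h=lambda u,v,z:plane(c3,((u+.5)/2.5-.5+160,(v+.5)/2.5-.5+60),z)
p=h(200,233,.0245);print("ptr",p,p@ey); print("ticks",[(h(u,v,.019)@ey).round(4) for u,v in [(180,141),(188,320),(190,408),(192,480),(200,553)]], "head",h(362,242,.08)@ey)
E
```

```text
ridge 0.019 [ 0.5693 -0.0368  0.019 ] -0.0921
ridge 0.025 [ 0.5678 -0.0369  0.025 ] -0.0921
ridge 0.03 [ 0.5666 -0.037   0.03  ] -0.0921
ticks [np.float64(-0.1481), np.float64(-0.1232), np.float64(-0.0977), np.float64(-0.073)]
ptr [ 0.56989408 -0.11813262  0.0245    ] -0.17318073496300743
ticks [np.float64(-0.1982), np.float64(-0.1477), np.float64(-0.1209), np.float64(-0.0979), np.float64(-0.0735)] head -0.1740163995875869
```

```bash
python3 -m pendant '[[[0,-2.5,0,0,0,0,1],[0,-2.5,0,0,0,0,1],[-3,0,-0.1,0,0,0,1],[-3.2,0,-0.1,0,0,0,1],[-3.2,0,-0.1,0,0,0,1],[-3.2,0,-0.1,0,0,0,1],[-3,0,-0.1,0,0,0,1],[0,0,0,0,0,0,1],[0,0,0,0,0,0,1],[0,0,0,0,0,0,1],[0,0,0,0,0,0,1]]]'
```

```text
clock: 14.97
tool_pos: [0.5231, -0.123, 0.1497]
orientation: [-90.0, -0.0, 95.6]
force: [0.3, 0.5, -0.4]
opening: 0.0875
```

```bash
python3 -m pendant '[[[0,2,0,0,0,0,1],[0,3,0,0,0,0,1],[0,3,0,0,0,0,1],[0,2,0,0,0,0,1],[0,1,0,0,0,0,1],[0,0,0,0,0,0,1],[0,0,0,0,0,0,1],[0,0,0,0,0,0,1]]]'
python3 - <<'E'
from h import *
o=ctrl.get_obs();s=snapshot("wrist");im=s["image"][:,:,::-1];cv2.imwrite("pics/w5.png",im);print(o["tool_pos"],o["force"])
E
```

```text
clock: 15.63
tool_pos: [0.5243, -0.1231, 0.0408]
orientation: [-90.1, 0.0, 95.7]
force: [0.3, 0.4, -0.5]
opening: 0.0875
[ 0.52432614 -0.12308212  0.04084709] [ 0.3174572   0.44384303 -0.50520925]
```

View pics/w5.png

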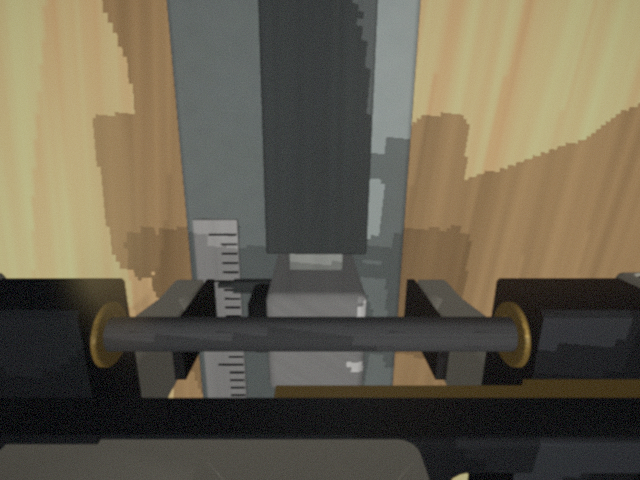

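```bash
python3 -m pendant '[[[0,0.1,0,0,0,0,0],[0,0,0,0,0,0,0],[0,0,0,0,0,0,0],[0,0,0,0,0,0,0],[0,0,0,0,0,0,0],[0,0,0,0,0,0,0],[0,0,0,0,0,0,0],[0,0,0,0,0,0,0],[0,0,0,0,0,0,0],[0,0,0,0,0,0,0],[0,0,0,0,0,0,0],[0,0,0,0,0,0,0]]]'
```

```text
clock: 16.68
tool_pos: [0.5236, -0.1235, 0.0387]
orientation: [-90.1, 0.0, 95.6]
force: [2.1, 0.5, 1.8]
opening: 0.0387
```

```bash
python3 -m pendant '[[[0.3,0,0,0,0,0,0],[0.5,0,0,0,0,0,0],[0.7,0,0,0,0,0,0],[0.8,0,0,0,0,0,0],[0.8,0,0,0,0,0,0],[0.8,0,0,0,0,0,0],[0.8,0,0,0,0,0,0],[0.8,0,0,0,0,0,0],[0.5,0,0,0,0,0,0],[0,0,0,0,0,0,0],[0,0,0,0,0,0,0],[0,0,0,0,0,0,0]]]'
```

```text
clock: 17.68
tool_pos: [0.5178, -0.0635, 0.0386]
orientation: [-90.1, -0.0, 95.7]
force: [3.7, -0.6, 1.5]
opening: 0.0386
```

```bash
python3 -m pendant '[[[0.4,0,0,0,0,0,0],[0.5,0,0,0,0,0,0],[0.5,0,0,0,0,0,0],[0.4,0,0,0,0,0,0],[0.2,0,0,0,0,0,0],[0.1,0,0,0,0,0,0],[0,0,0,0,0,0,0],[0,0,0,0,0,0,0],[0,0,0,0,0,0,0]]]'
python3 - <<'E'
from h import *
o=ctrl.get_obs()
for n,(y0,y1,x0,x1),k in [("scene",(210,300,205,365),5),("top",(240,305,290,445),5),("wrist",(0,480,0,640),1)]:
    s=snapshot(n);im=s["image"][:,:,::-1];cv2.imwrite(f"pics/{n}9.png",cv2.resize(im[y0:y1,x0:x1],None,fx=k,fy=k,interpolation=cv2.INTER_CUBIC))
print(o["tool_pos"],o["force"],o["opening"])
E
```

```text
clock: 18.43
tool_pos: [0.5158, -0.0431, 0.0387]
orientation: [-90.1, 0.0, 95.6]
force: [4.9, -1.3, 2.3]
opening: 0.0388
[ 0.51575929 -0.04306259  0.03865038] [ 4.89993257 -1.26311965  2.2612099 ] 0.03881323608214336
```

View pics/scene9.png

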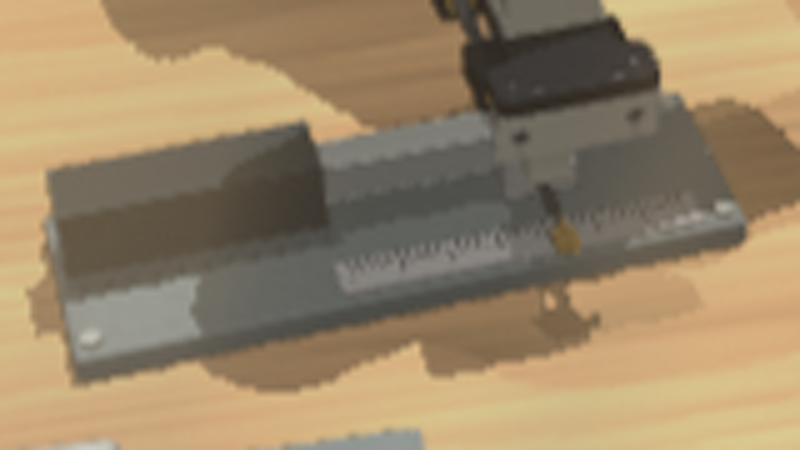

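View pics/top9.png

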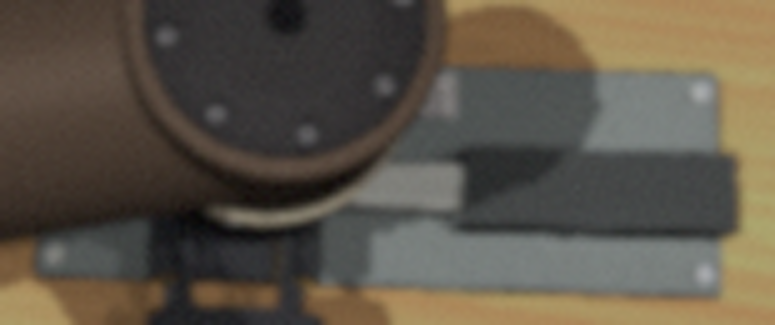

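View pics/wrist9.png

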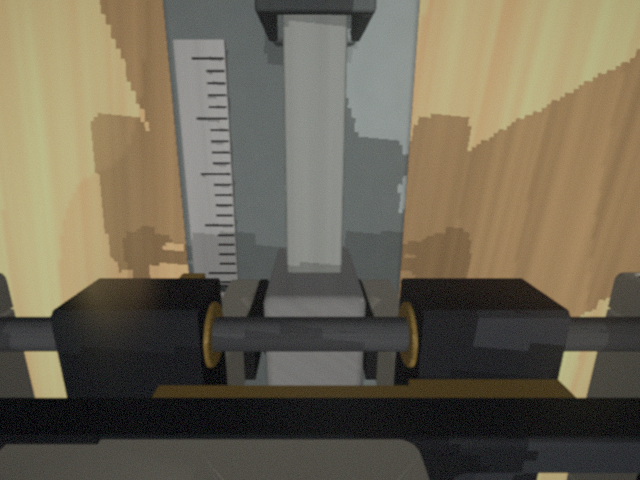

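```bash
python3 - <<'E'
from h import *
s=snapshot("scene");c=cam(s);o=ctrl.get_obs()
a=np.radians(5.6);ex=np.array([np.cos(a),np.sin(a),0]);ey=np.array([-np.sin(a),np.cos(a),0])
O=.5072*ex-.0921*ey
z=lambda p:((proj(c,p)+.5-[205,210])*6-.5)
im=cv2.resize(s["image"][210:300,205:365,::-1],None,fx=6,fy=6,interpolation=cv2.INTER_CUBIC)
im2=im.copy()
for x,h,col in [(.049,.019,(0,0,255)),(.049,.0245,(0,255,0)),(.025,.0245,(255,0,0)),(.051,.030,(255,255,0))]:
    p=z(O+x*ex+[0,0,h]);print(x,h,p);cv2.circle(im2,tuple(int(round(v)) for v in p),2,col,-1)
for d in (-.003,.003):print(d,z(O+.049*ex+d*ey+[0,0,.0245]))
cv2.imwrite("pics/sc10.png",np.hstack([cv2.resize(q[70:370,540:780],(400,500),interpolation=cv2.INTER_CUBIC) for q in (im,im2)]))
E
```

```text
0.049 0.019 [668.8823592  274.30053239]
0.049 0.0245 [668.58825743 264.34965324]
0.025 0.0245 [652.82441764 228.70896572]
0.051 0.03 [669.62781892 257.3555528 ]
-0.003 [661.65493263 265.77906535]
0.003 [675.51486029 262.92162697]
```

View pics/sc10.png

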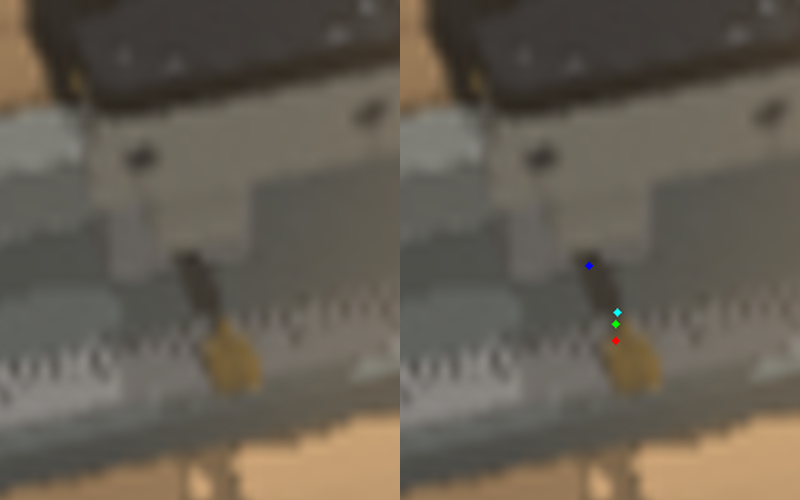

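```bash
python3 - <<'E'
from h import *
o=ctrl.get_obs();print(o["tool_pos"],o["opening"],o["qvel"].round(2),o["clock"])
print(ctrl.close_job())
E
```

```text
[ 0.51578862 -0.04307334  0.0386781 ] 0.038624304984315384 [-0.    0.    0.05  0.08 -0.08  0.02] 18.6333
the job is handed in; nothing more can be done
None
```

I pressed the round, square and bar keys in that order. I then squeezed the lock button, drew the arm out, and handed the job in still holding the head, at 18.6 s of the 58 s allowed. The job reported no verdict.

- **Keys:** Each was pressed alone. The tool stopped near 57 mm each time, which is full travel, with 16, 8 and 13 N on it (5 N is fully down).
- **Lock button:** The fingers stand 38.6 to 38.8 mm apart, which matches the head with the button fully in (39 mm).
- **Extension:** The tool moved 80.8 mm. The wrist camera measured 81.1 mm to the mark, the scale ticks gave about 80.8 mm and the top camera 80.5 mm.
- **At the mark:** The scene camera shows the pointer meeting the rider's ridge, off by about 1 mm at most. The arm was at rest.
- **Disagreement:** An earlier oblique wrist view gave 78 to 82 mm, depending on the ridge height assumed. I settled it with a view from straight above the ridge.
- **Not checked at the end:** The arm hid the pointer from the top camera, so only the scene camera shows the final alignment. I took no closing picture of the bystanders or of the keys being up, but the arm stayed clear of both.

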